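Put the column-maintenance kit back in its fitted holders

ROBOT

A 6-joint arm with a two-finger parallel gripper is mounted at the origin on a cart in front of the work surface, level with it; the furniture and walls round the work are solid. World frame = base frame: x ahead of the robot, y to its left, z up, the work surface at z = 0. Lengths are in mm, angles in rad, forces in N, time in s.
With the tool pointing down it reaches from about 350 to 875 mm from the base axis. Payload 4.2 kg.
Tool frame: the origin (TCP) lies midway between the tips of the shut fingers; the grasp point (between the pads) lies 19 mm behind it; z points along the fingers, y is the line along which they close (so a half turn about z gives the same grasp; the last joint's range is limited). The gripper opens to 85 mm and grips with 20 to 120 N. Pads are 22 mm wide; open, the fingers measure 114 mm over their backs; the gripper's body (76 mm by 85 mm) begins 54 mm behind the grasp point. The pads swing forward as they close: fully open they stand 13 mm farther back than shut.
Start: joints at [1.519, 0.385, 0.008, 0, -1.194, -0.259], TCP at [191.105, 595.045, 231.312] pointing down, gripper open.
Joint ranges: [-3.14, 3.14], [-1.21, 2.06], [-1.07, 1.41], [-3.16, 2.05], [-2.99, -0.16], [-3.1, 3.1]. Speed limits (rad/s): [2.79, 2.79, 3.14, 3.14, 3.14, 3.14].

INTERFACE

Orientations are given as a unit quaternion [x, y, z, w].
In Python, from bench import sensors, get_image, camera_params, job_done gives the robot as it stands.
- The arm moves only by the tool servo_tool, never from a script. Its argument "motion" is a list of rows, each an object with "travel": the shift along the tool's x, y, z as a fraction of full scale, a list of three; "rot": the turn, a rotation vector about the tool's x, y, z as a fraction of full scale, a list of three; "hand": the opening, from 0 (shut) to 1 (fully open). In form: [{"travel": [x, y, z], "rot": [wx, wy, wz], "hand": hand}, ...]. A call has 1 to 10 rows; each row shifts and turns the commanded pose from where the row before left it, along the tool's axes as they then stand; what a row does not reach is not made up. Full scale, the value 1, is 25 cm for a shift and 360 degrees for a turn. A row lasts 1/12 s, in which the tool goes at most 41.7 mm and 7.16 degrees, less where a joint would pass 70% of its speed; a pose out of reach is approached as far as the arm can. A call with a number of a shift or a turn outside -1 to 1 is refused whole. A call with a gripper value outside its range is refused whole. The fingers move at their own pace and stop on an object; the grip force is fixed at half the most. Time passes only in rows, so rows that do not move let the fingers close. It gives the time, the measured TCP pose, the force, the opening and the grip force at its end, in the units of the state.
- sensors.read_state(): the state, without advancing time (a new reading comes with each control period).
- get_image(name): name is "scene" or "side" or "wrist"; returns (picture, depth): 480x640x3 uint8, red, green, blue; 480x640 float32, mm along the optical axis (not along the pixel's ray), 0 where there is no reading.
- camera_params(name): a dict with "camera_matrix" (3x3 intrinsics, pixels), "R" (3x3) and "t" (3): a world point X has camera coordinates R X + t; the wrist camera has in their place "mount" (4x4, takes a point from camera to tool coordinates, whose origin is the TCP and whose axes are the flange's). Camera axes: x right, y down, z forward; pixel columns grow to the right and rows downward; lengths in mm; the calibration is good to about 2 mm. A picture is of the moment at which its call begins: read the wrist's pose just before it. camera_params takes no time and is no camera call.
- job_done(): hands the job in; it is judged then, once.
The state is a dict: "clock": time; "joints": joint angles; "joint_vel": joint speeds; "joint_efforts": joint torques, N m; "position": TCP position; "ee_rot": TCP orientation; "contact_force": force on the tool from outside, world axes, zero at the start; "wrist_torque": the same for the moment, N m; "gripper_width": finger opening in mm; "grasp_force": force on a finger pad.
Only numpy, scipy, OpenCV 4.12 (cv2) and the standard library are available. Lean on these libraries where they do the work, as an engineer would, in place of code of your own. Each camera call takes 0.05 s, during which the arm holds its last target. There are 200 camera calls.

TASK

Put the four maintenance supplies away, each in the grey holder made for it: the parts box lying flat in the large rectangular recess, the round tin in the round recess, the block battery lying in the small rectangular recess, and the tape roll over the upright post. Each must stay the way up it is now and rest fully down on the floor of its holder; do not knock over or push away the glass beaker or the white charger.

Things in the scene. Friction and masses are not known exactly. Their poses are not given: they have to be found in the camera images.
- ferrules_centre (a point): Centre (half-way up) of the small flat parts box, blue with a pale lid that is fixed shut; 60 (own x) x 90 (own y) x 22 mm high, 60 g. Grip it across the 60 mm side. It belongs in the large rectangular recess; either way round will do.
- septa_centre (a point): Centre of the low round white tin with a fixed lid; 56 mm diameter (body under the lid 54), 28 mm high, 50 g. It belongs in the round recess.
- battery_centre (a point): Centre of the block battery lying on its side; 27 (own x) x 48 (own y) x 17 mm high, 45 g. Grip it across the 27 mm side. It belongs in the small rectangular recess; either way round will do.
- tape_centre (a point): Centre of the white tape roll lying flat; outer diameter 62 mm, hole about 30 mm, 19 mm high, 50 g. Can be gripped across its whole diameter. It belongs over the post.
- holder_ferrules_floor (a point): Centre of the recess floor of the parts-box holder: a fixed grey plate 104 x 134 x 7 mm with a rectangular recess 76 (own x) x 106 (own y) mm, 4 mm deep; the floor is 3 mm above the worktop, dark. The box's long side lies along own y.
- holder_septa_floor (a point): Centre of the recess floor of the tin holder: a fixed grey plate 100 x 100 x 7 mm with a round recess of 72 mm diameter, 4 mm deep; the floor is 3 mm above the worktop, dark.
- holder_battery_floor (a point): Centre of the recess floor of the battery holder: a fixed grey plate 70 x 92 x 7 mm with a rectangular recess 42 (own x) x 64 (own y) mm, 4 mm deep; the floor is 3 mm above the worktop, dark. The battery's long side lies along own y.
- holder_tape_floor (a point): Foot of the post of the tape holder: a fixed grey plate 100 x 100 x 6 mm with an upright post of 16 mm diameter in the middle, which rises 19 mm above the plate and tapers at its top to 8 mm; this point is on the post's axis at the plate's top, 6 mm above the worktop. The roll lies flat on the plate with the post in its hole.
- beaker_centre (a point): Centre of a glass beaker, 51 mm diameter, 66 mm high, loose: a bystander to be left alone.
- charger_centre (a point): Centre of a white mains charger, 28 x 60 x 28 mm, loose: a bystander to be left alone. (A fixed computer monitor stands behind the work on the right, from about x = 0.68, y = -0.22 outward, some 0.4 m high: keep the arm clear of it.)
Things that resemble listed ones, but are neither listed nor needed, are in the scene too. What is shaped like the part that bears battery_centre but yellow is not meant.

How it is judged:
By the outcome, as a careful person would: the job done as asked, in the order asked, and still so for the second after the job is handed in, with the robot touching nothing.
It also fails if it takes over 112 s, if anything falls off the work surface, if the arm or the gripper's body presses on something with over 40 N, if the wrist force passes 120 N, or if a joint passes its speed limit or range.

## Working session

There is one attempt and no reset: what is moved stays moved. The work goes in short steps, Python scripts to look and compute and a tool call to move; the robot and the scene stay as the last step left them, time stands still between calls to the robot, and variables do not carry over. Pictures are saved under pics/ and viewed, at most 14 in all, crops included, and the job is handed in when it is done.

Besides the shell and the picture viewer there is one more tool, called as a command line: name --argument value ..., lists and objects as JSON in quotes. servo_tool: Moves the arm, as the interface text tells. Its arguments: {"type":"object","properties":{"motion":{"type":"array"}},"required":["motion"]}

```bash
mkdir -p pics; ls
python3 - <<'E'
from bench import *
import cv2,numpy as np
s=sensors.read_state();print({k:np.round(v,3).tolist() for k,v in s.items()})
for n in("scene","side","wrist"):
    im,d=get_image(n);cv2.imwrite(f"pics/{n}0.png",im[:,:,::-1]);np.save(f"{n}0.npy",d)
    print(n,{k:np.round(v,3).tolist() for k,v in camera_params(n).items()},(d==0).mean())
E
```

```text
pics
{'clock': 0.0, 'joints': [1.519, 0.386, 0.007, -0.001, -1.194, -0.259], 'joint_vel': [0.001, 0.0, -0.0, 0.0, -0.001, -0.002], 'joint_efforts': [0.0, -39.229, 18.84, 4.186, -0.005, 0.0], 'position': [190.929, 594.501, 230.201], 'ee_rot': [0.988, -0.155, -0.0, 0.001], 'contact_force': [0.826, 0.023, -0.334], 'wrist_torque': [0.009, 0.033, 0.025], 'grasp_force': 0.0, 'gripper_width': 85.681}
scene {'camera_matrix': [[559.98, 0.0, 318.529], [0.0, 559.98, 239.843], [0.0, 0.0, 1.0]], 'R': [[0.908, -0.418, 0.014], [-0.283, -0.639, -0.715], [0.308, 0.646, -0.699]], 't': [-425.835, 170.061, 1369.169]} 0.004583333333333333
side {'camera_matrix': [[478.22, 0.0, 321.139], [0.0, 478.22, 248.571], [0.0, 0.0, 1.0]], 'R': [[0.943, -0.333, -0.026], [-0.178, -0.433, -0.884], [0.283, 0.838, -0.467]], 't': [-457.213, 130.399, 974.398]} 0.004137369791666666
wrist {'camera_matrix': [[422.27, 0.0, 323.067], [0.0, 422.27, 243.582], [0.0, 0.0, 1.0]], 'mount': [[-0.001, -0.951, -0.31, 78.507], [1.0, -0.0, -0.001, -0.992], [0.001, -0.31, 0.951, -143.597], [0.0, 0.0, 0.0, 1.0]]} 0.003961588541666667
```

View pics/scene0.png

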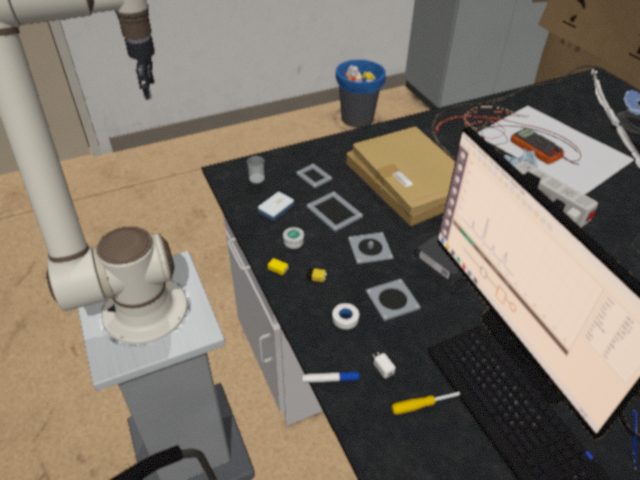

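View pics/side0.png

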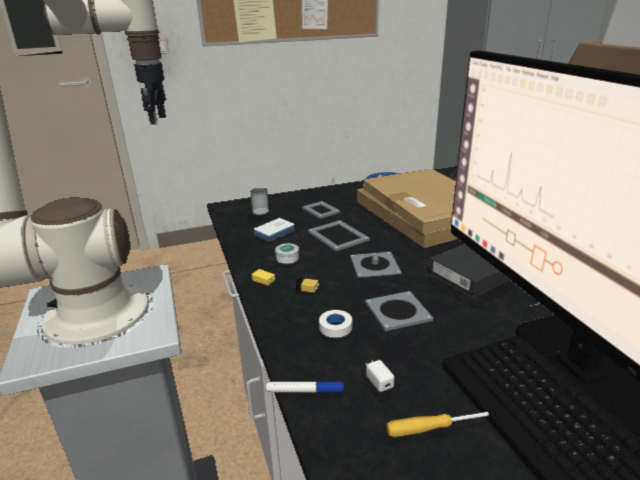

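The scene view (agreeing with the side view) shows:
- **Supplies:** box (276,205), tin with green top (293,238), yellow decoy (278,267), battery with black and yellow (318,275), tape (346,317).
- **Holders:** small rectangular (314,175), large rectangular (335,210), post (370,247), round (393,298).
- **Bystanders:** beaker (256,170), charger (384,365).

```bash
cat > h.py <<'E'
from bench import *
import cv2,numpy as np
from scipy.spatial.transform import Rotation as Rn
def pose():
    s=sensors.read_state();return np.array(s["position"]),Rn.from_quat(s["ee_rot"]).as_matrix()
def cam(n,p=None):
    c=camera_params(n);K=np.array(c["camera_matrix"])
    if n=="wrist":
        P,R=p or pose();M=np.array(c["mount"]);return K,R@M[:3,:3],P+R@M[:3,3]
    R=np.array(c["R"]);return K,R.T,-R.T@np.array(c["t"])
def ray(C,uv,z):
    K,R,o=C;uv=np.atleast_2d(np.array(uv,float))
    d=(R@np.linalg.solve(K,np.c_[uv,np.ones(len(uv))].T)).T
    return o+d*((z-o[2])/d[:,2])[:,None]
def shot(name,n="wrist"):
    p=pose();im,d=get_image(n);cv2.imwrite(f"pics/{name}.png",im[:,:,::-1]);np.savez(f"{name}.npz",im=im,d=d,P=p[0],R=p[1]);return im,d,cam(n,p)
def load(name):
    f=np.load(f"{name}.npz");return f["im"],f["d"],cam("wrist",(f["P"],f["R"]))
def go(x,y,z,yaw):
    """tool-frame shift (fractions) and turn (fraction) to target; yaw (deg) = world direction of the tool's y axis (mod 180)"""
    P,R=pose();cur=np.degrees(np.arctan2(R[1,1],R[0,1]))
    dy=(yaw-cur+90)%180-90
    d=R.T@(np.array([x,y,z])-P)
    print("cur",P.round(1),"yaw",cur.round(1),"tilt",R[:,2].round(3),"shift mm(tool)",d.round(1),"frac",(d/250).round(4),"turn deg(world)",round(dy,1),"rot z frac",round(-dy/360,4),"j6",round(sensors.read_state()["joints"][5],2))
E
python3 - <<'E'
from h import *
C=cam("scene")
for n,u,z in [("box",(276,205),22),("tin",(293,238),28),("decoy",(278,267),17),("batt",(318,275),17),("tape",(346,317),19),("Hb",(314,175),5),("Hbox",(335,210),5),("post",(370,247),15),("Ht",(393,298),5),("beaker",(256,170),33),("chg",(384,365),28)]: print(n,ray(C,u,z)[0].round())
go(560,150,330,0)
E
```

```text
box [429. 209.  22.]
tin [419.  57.  28.]
decoy [345. -16.  17.]
batt [428. -84.  17.]
tape [ 433. -235.   19.]
Hb [597. 313.   5.]
Hbox [585. 138.   5.]
post [600. -47.  15.]
Ht [ 572. -221.    5.]
beaker [429. 375.  33.]
chg [ 446. -394.   28.]
cur [191.  594.7 230.5] yaw -107.8 tilt [-0.    -0.002 -1.   ] shift mm(tool) [487.4 310.6 -98.9] frac [ 1.9494  1.2424 -0.3958] turn deg(world) -72.2 rot z frac 0.2005 j6 -0.26
```

View pics/wrist0.png

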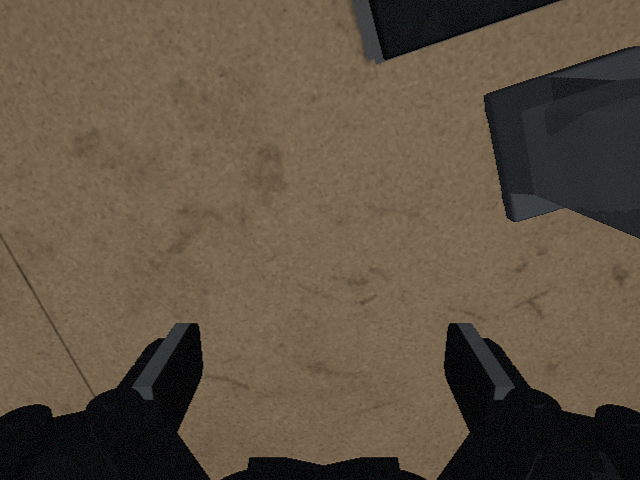

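The wrist view shows only the floor and fingers, with image up along tool +x. I'll move over the supplies.

servo_tool --motion '[{"travel":[0,0,-0.13],"rot":[0,0,-0.0165],"hand":1},{"travel":[0,0,-0.13],"rot":[0,0,-0.0165],"hand":1},{"travel":[0,0,-0.13],"rot":[0,0,-0.0165],"hand":1},{"travel":[0.0735,0.143,0],"rot":[0,0,0],"hand":1},{"travel":[0.0735,0.143,0],"rot":[0,0,0],"hand":1},{"travel":[0.0735,0.143,0],"rot":[0,0,0],"hand":1},{"travel":[0.0735,0.143,0],"rot":[0,0,0],"hand":1},{"travel":[0.0735,0.143,0],"rot":[0,0,0],"hand":1},{"travel":[0.0735,0.143,0],"rot":[0,0,0],"hand":1},{"travel":[0.0735,0.143,0],"rot":[0,0,0],"hand":1}]'

```text
clock: 0.98
position: [320.0, 342.8, 328.7]
ee_rot: [1.0, 0.0, -0.0, 0.0]
contact_force: [1.4, -0.2, 1.3]
gripper_width: 85.2
grasp_force: 0.0
```

servo_tool --motion '[{"travel":[0.0735,0.143,0],"rot":[0,0,0],"hand":1},{"travel":[0.0735,0.143,0],"rot":[0,0,0],"hand":1},{"travel":[0.0735,0.143,0],"rot":[0,0,0],"hand":1},{"travel":[0.0735,0.143,0],"rot":[0,0,0],"hand":1},{"travel":[0.0735,0.143,0],"rot":[0,0,0],"hand":1},{"travel":[0.0735,0.143,0],"rot":[0,0,0],"hand":1},{"travel":[0,0,0],"rot":[0,0,0],"hand":1},{"travel":[0,0,0],"rot":[0,0,0],"hand":1}]'

```text
clock: 1.65
position: [430.5, 128.4, 328.5]
ee_rot: [1.0, -0.002, -0.0, 0.0]
contact_force: [-1.3, 0.2, 0.7]
gripper_width: 85.5
grasp_force: 0.0
```

Run:
```python
from h import *
shot("w1");go(430,-150,330,-90)
```

```text
cur [430.1 129.6 328.5] yaw -90.1 tilt [-0.001  0.    -1.   ] shift mm(tool) [  0.5 279.6  -1.5] frac [ 0.002   1.1183 -0.0059] turn deg(world) 0.1 rot z frac -0.0004 j6 0.91
```

View pics/w1.png

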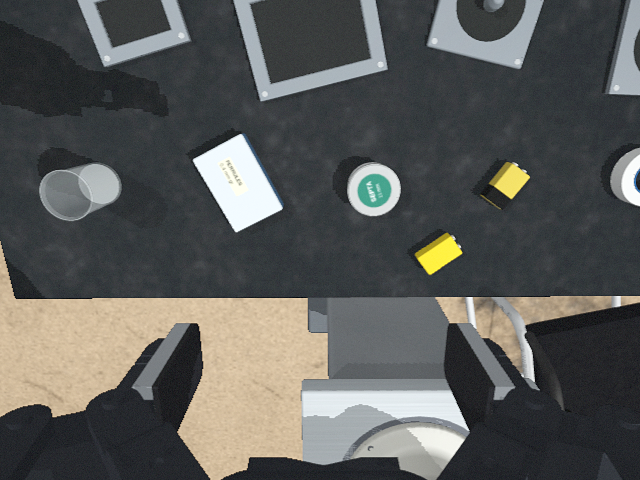

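The wrist view at (430,130) shows:
- **Supplies:** box (238,183), tin (374,189), battery in black and gold (504,185), all-yellow decoy (438,254), tape cut off at the right edge.
- **Bystander:** beaker (80,190).

All four holders lie further up the image, so I need one more view over them.

servo_tool --motion '[{"travel":[0.14,0.09,-0.02],"rot":[0,0,0],"hand":1},{"travel":[0.14,0.09,-0.02],"rot":[0,0,0],"hand":1},{"travel":[0.14,0.09,-0.02],"rot":[0,0,0],"hand":1},{"travel":[0.14,0.09,-0.02],"rot":[0,0,0],"hand":1},{"travel":[0,0,0],"rot":[0,0,0],"hand":1},{"travel":[0,0,0],"rot":[0,0,0],"hand":1}]'

```text
clock: 2.2
position: [570.4, 41.6, 347.0]
ee_rot: [1.0, -0.0, -0.001, 0.0]
contact_force: [-0.1, 1.2, 0.2]
gripper_width: 85.4
grasp_force: 0.0
```

Run:
```python
from h import *
shot("w2");go(430,-150,330,-90)
```

```text
cur [569.4  42.1 347.6] yaw -89.9 tilt [-0.002 -0.    -1.   ] shift mm(tool) [-139.6  191.9   17.9] frac [-0.5584  0.7676  0.0716] turn deg(world) -0.1 rot z frac 0.0002 j6 1.21
```

View pics/w2.png

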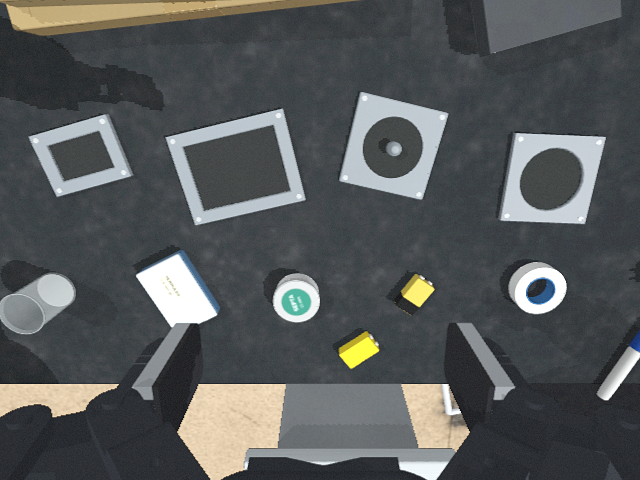

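The second view shows:
- **Holders:** small rectangular (82,156), large rectangular (236,167), post (394,148), round (551,178).
- **Supplies:** tape (537,289), box (177,288), tin (297,298), battery (418,291), decoy (358,350).

Next I'll turn the outlines into positions.

```bash
cat > m.py <<'E'
from h import *
def blobs(mask,lo=150):
    cs,_=cv2.findContours(mask.astype(np.uint8)*255,cv2.RETR_EXTERNAL,cv2.CHAIN_APPROX_NONE)
    return [c[:,0,:] for c in cs if cv2.contourArea(c)>lo]
def rect(C,c,z):
    w=ray(C,c,z)[:,:2].astype(np.float32);(x,y),(a,b),t=cv2.minAreaRect(w)
    if a>b:a,b,t=b,a,t+90   # t: direction of short side
    return np.round([x,y,a,b,(t+90)%180-90],1)
def circ(C,c,z):
    w=ray(C,c,z)[:,:2].astype(np.float32);(x,y),a,t=cv2.fitEllipse(w);return np.round([x,y,*a],1)
def near(bs,u):return min(bs,key=lambda c:np.hypot(*(c.mean(0)-u)))
E
python3 - <<'E'
from m import *
for nm,us in [("w1",dict(box=(238,183),tin=(374,189),batt=(504,185))),("w2",dict(Hb=(82,156),Hbox=(236,167),post=(394,148),Ht=(551,178),tape=(537,289),box=(177,288),tin=(297,298),batt=(418,291)))]:
    im,d,C=load(nm);h=cv2.cvtColor(im,cv2.COLOR_RGB2HSV).astype(int);S,V=h[...,1],h[...,2]
    K,R,o=C;v,u=np.mgrid[:480,:640];Z=o[2]+(np.stack([(u-K[0,2])/K[0,0],(v-K[1,2])/K[1,1],u*0+1],-1)@R.T)[...,2]*d
    pale=blobs((S<60)&(V>110));
    for n,q in us.items():
        print(nm,n,"pix",[int(x) for x in im[q[1],q[0]]],"height",np.round(np.median(Z[q[1]-3:q[1]+4,q[0]-3:q[0]+4]),1))
        if n=="batt":
            x,y=q;w=slice(y-35,y+35),slice(x-35,x+35)
            for lab,m in(("gold",(S>110)&(V>90)),("high",(Z>8))):
                mm=np.zeros_like(m);mm[w]=m[w]
                b=near(blobs(mm),q);print("  ",lab,rect(C,b,17),rect(C,b,8))
            mm=np.zeros_like(m);mm[w]=(Z>13.5)[w];print("  topface",[rect(C,b,17) for b in blobs(mm,50)])
            continue
        z={"box":22,"tin":28,"tape":19,"post":6}.get(n,7)
        b=near(pale,q);print("  rect",rect(C,b,z),"ell",circ(C,b,z))
        if n in("Hb","Hbox","Ht","post"):
            r=30;mm=np.zeros(S.shape,np.uint8);cv2.drawContours(mm,[b[:,None]],-1,1,-1)
            inn=blobs((mm>0)&~((S<60)&(V>110)),400)
            for i in inn: print("   inner z7",rect(C,i,z),"ell",circ(C,i,z),"z3",rect(C,i,3))
E
python3 - <<'E'
import cv2
a=cv2.imread('pics/w1.png');b=cv2.imread('pics/w2.png')
cv2.imwrite('pics/bt.png',cv2.hconcat([cv2.resize(a[150:220,465:545],None,fx=5,fy=5),cv2.resize(b[255:325,380:460],None,fx=5,fy=5)]))
E
```

```text
w1 box pix [217, 217, 199] height 23.2
  rect [429.6 221.2  61.   90.2 -63.4] ell [429.7 221.2  69.  108.3]
w1 tin pix [72, 165, 143] height 28.6
  rect [425.   76.3  56.5  56.8  89.7] ell [424.7  76.7  55.4  57.8]
w1 batt pix [244, 227, 107] height 17.8
   gold [432.4 -71.3  30.7  32.9 -34.5] [430.8 -75.3  31.3  33.6 -34.5]
   high [426.3 -68.5  31.6  48.2  57.8] [424.7 -72.4  32.3  49.2  57.8]
  topface [array([424.7, -69.8,  29.6,  45.5,  55.3])]
w2 Hb pix [68, 73, 74] height 4.4
  rect [594.7 316.3  70.9  96.6  15. ] ell [594.7 316.4  81.3 114.8]
   inner z7 [594.5 316.6  41.3  62.4  15. ] ell [594.7 316.1  46.5  73. ] z3 [594.  318.8  41.6  62.9  15. ]
w2 Hbox pix [70, 72, 72] height 4.2
  rect [579.9 141.7 105.  135.9  13.1] ell [580.2 141.5 121.2 161.9]
   inner z7 [580.3 141.   74.9 104.8  13. ] ell [580.4 140.9  85.7 124.8] z3 [579.7 141.8  75.6 105.6  13. ]
w2 post pix [194, 205, 210] height 25.3
  rect [603.8 -34.4  99.8 100.6 -12.9] ell [604.  -34.4 116.8 117.3]
   inner z7 [603.6 -34.5  65.7  66.   90. ] ell [603.7 -34.5  65.4  66.4] z3 [603.3 -35.   66.1  66.4  90. ]
w2 Ht pix [66, 72, 70] height 4.0
  rect [ 567.7 -217.7  101.   103.1   -2.3] ell [ 568.1 -217.8  117.7  120.3]
   inner z7 [ 567.9 -217.7   69.1   70.4  -79.2] ell [ 568.  -217.8   68.9   69.6] z3 [ 567.2 -219.9   69.7   71.   -79.2]
w2 tape pix [39, 39, 45] height 0.5
  rect [ 437.1 -217.1   62.6   72.9  -38.2] ell [ 437.2 -217.3   62.9   74.1]
w2 box pix [255, 255, 255] height 23.2
  rect [377.4 229.8 100.4 212.9  80.2] ell [390.2 244.3  94.5 199. ]
w2 tin pix [140, 206, 190] height 28.5
  rect [428.5  76.   55.7  64.8  89.8] ell [428.1  75.6  55.8  64.9]
w2 batt pix [255, 242, 119] height 17.7
   gold [433.6 -71.9  33.2  33.3  54.8] [429.5 -74.1  33.9  33.9  54.8]
   high [427.9 -69.4  30.2  49.4  55.7] [423.6 -71.5  30.8  50.4  55.7]
  topface [array([427. , -70.3,  27.8,  49. ,  55.6])]
```

View pics/bt.png

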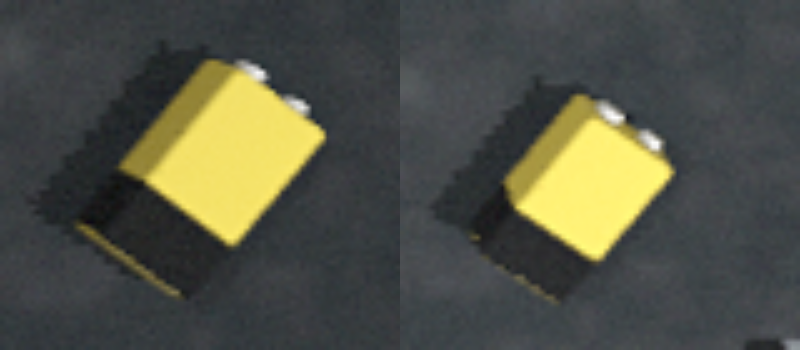

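Sizes agree with the given ones. Short-side direction is in brackets.
- **Box:** (430,221) [-63°]
- **Tin:** (425,76)
- **Battery:** (426,-70) [55.5°]; the crop confirms it is black and gold
- **Tape:** about (434,-221)
- **Holders:** box (580,141) [13°], round (568,-218), small rectangular (594.5,316.5) [15°], post (604,-34)

I'll take the box first.

servo_tool --motion '[{"travel":[-0.0933,-0.1193,0.05],"rot":[0,0,0],"hand":1},{"travel":[-0.0933,-0.1193,0.05],"rot":[0,0,0],"hand":1},{"travel":[-0.0933,-0.1193,0.05],"rot":[0,0,0],"hand":1},{"travel":[-0.0933,-0.1193,0.05],"rot":[0,0,0],"hand":1},{"travel":[-0.0933,-0.1193,0.05],"rot":[0,0,0],"hand":1},{"travel":[-0.0933,-0.1193,0.05],"rot":[0,0,0],"hand":1},{"travel":[0,0,0.1],"rot":[0,0,-0.0184],"hand":1},{"travel":[0,0,0.1],"rot":[0,0,-0.0184],"hand":1},{"travel":[0,0,0.1],"rot":[0,0,-0.0184],"hand":1},{"travel":[0,0,0.1],"rot":[0,0,-0.0184],"hand":1}]'

```text
clock: 3.08
position: [427.3, 221.3, 173.6]
ee_rot: [0.972, 0.234, 0.001, -0.001]
contact_force: [1.4, -0.7, 0.5]
gripper_width: 85.2
grasp_force: 0.0
```

Run:
```python
from m import *
import time
im,d,C=shot("w3");go(429.6,221.2,1,-63.4);print(np.round(sensors.read_state()["joints"],2))
h=cv2.cvtColor(im,cv2.COLOR_RGB2HSV).astype(int)
for b in blobs((h[...,1]<60)&(h[...,2]>140),1500): print(b.mean(0).round(),b.min(0),b.max(0),rect(C,b,22))
```

```text
cur [424.6 219.  168.4] yaw -62.8 tilt [-0.008 -0.005 -1.   ] shift mm(tool) [  6.9   0.3 167.3] frac [0.0277 0.0011 0.6693] turn deg(world) -0.6 rot z frac 0.0016 j6 1.23
[ 0.82  0.2  -0.43 -0.   -0.95  1.23]
[109. 326.] [ 36 277] [188 398] [265.8 336.5  82.4 111.7  -1.5]
[488. 328.] [449 268] [529 399] [411.4  57.5  56.8 118.8 -34.6]
[327. 216.] [285 156] [371 277] [429.6 221.4  60.2  90.2 -63.4]
[ 95. 118.] [33 72] [158 163] [418.2 390.6  59.1  82.7  15.1]
[533.  78.] [415   0] [639 173] [576.2 146.6  99.4 128.5  13. ]
```

The near view confirms the box at (429.6,221.4), 60×90, -63.4°.

servo_tool --motion '[{"travel":[0,0,0.13],"rot":[0,0,0],"hand":1},{"travel":[0,0,0.13],"rot":[0,0,0],"hand":1},{"travel":[0,0,0.13],"rot":[0,0,0],"hand":1},{"travel":[0,0,0.11],"rot":[0,0,0],"hand":1},{"travel":[0,0,0.06],"rot":[0,0,0],"hand":1},{"travel":[0,0,0],"rot":[0,0,0],"hand":1},{"travel":[0,0,0],"rot":[0,0,0],"hand":1}]'

```text
clock: 3.72
position: [428.9, 220.7, 34.4]
ee_rot: [0.973, 0.23, 0.0, 0.0]
contact_force: [0.6, 0.1, 1.8]
gripper_width: 85.6
grasp_force: 0.0
```

Run:
```python
from h import *
go(429.6,221.3,1,-63.4)
```

```text
cur [428.9 220.7  34.4] yaw -63.4 tilt [ 0. -0. -1.] shift mm(tool) [ 0.9 -0.2 33.4] frac [ 0.0037 -0.0008  0.1335] turn deg(world) 0.0 rot z frac -0.0001 j6 1.22
```

servo_tool --motion '[{"travel":[0.004,0,0.07],"rot":[0,0,0],"hand":1},{"travel":[0,0,0.064],"rot":[0,0,0],"hand":1},{"travel":[0,0,0],"rot":[0,0,0],"hand":0.6},{"travel":[0,0,0],"rot":[0,0,0],"hand":0},{"travel":[0,0,0],"rot":[0,0,0],"hand":0},{"travel":[0,0,0],"rot":[0,0,0],"hand":0},{"travel":[0,0,0],"rot":[0,0,0],"hand":0},{"travel":[0,0,0],"rot":[0,0,0],"hand":0}]'

```text
clock: 4.38
position: [431.2, 221.5, 2.3]
ee_rot: [0.973, 0.23, 0.002, -0.001]
contact_force: [-2.4, 1.7, 7.6]
gripper_width: 58.6
grasp_force: 65.9
```

Gripped (58.6 mm, 66 N). Now lift and turn by +76.4°.

servo_tool --motion '[{"travel":[0,0,-0.08],"rot":[0,0,0],"hand":0},{"travel":[0,0,-0.12],"rot":[0,0,0],"hand":0},{"travel":[0,0,-0.12],"rot":[0,0,-0.0193],"hand":0},{"travel":[0,0,0],"rot":[0,0,-0.0193],"hand":0},{"travel":[0,0,0],"rot":[0,0,-0.0193],"hand":0},{"travel":[0,0,0],"rot":[0,0,-0.0193],"hand":0},{"travel":[0,0,0],"rot":[0,0,-0.0193],"hand":0},{"travel":[0,0,0],"rot":[0,0,-0.0193],"hand":0},{"travel":[0,0,0],"rot":[0,0,-0.0193],"hand":0},{"travel":[0,0,0],"rot":[0,0,-0.0193],"hand":0}]'

```text
clock: 5.22
position: [430.3, 220.4, 81.1]
ee_rot: [0.752, 0.659, 0.001, -0.0]
contact_force: [-0.1, 0.2, -0.7]
gripper_width: 58.6
grasp_force: 64.9
```

servo_tool --motion '[{"travel":[0,0,0],"rot":[0,0,-0.0193],"hand":0},{"travel":[0,0,0],"rot":[0,0,-0.0193],"hand":0},{"travel":[0,0,0],"rot":[0,0,-0.0193],"hand":0},{"travel":[0,0,0],"rot":[0,0,0],"hand":0},{"travel":[0,0,0],"rot":[0,0,0],"hand":0}]'

```text
clock: 5.63
position: [430.3, 220.4, 80.9]
ee_rot: [0.624, 0.781, 0.001, 0.0]
contact_force: [0.2, -0.4, -1.1]
gripper_width: 58.6
grasp_force: 64.9
```

Run:
```python
from m import *
im,d,C=shot("w4");go(580.2,141.2,30,13)
h=cv2.cvtColor(im,cv2.COLOR_RGB2HSV).astype(int)
for b in blobs((h[...,1]<60)&(h[...,2]>110),1500): print(b.mean(0).round(),b.min(0),b.max(0),rect(C,b,7),rect(C,b,104))
```

```text
cur [430.3 220.3  80.7] yaw 12.8 tilt [ 0.001  0.001 -1.   ] shift mm(tool) [-110.3  128.7   50.8] frac [-0.4414  0.5149  0.203 ] turn deg(world) 0.2 rot z frac -0.0007 j6 2.55
[558. 357.] [454 332] [635 430] [573.3 171.8  70.  105.4 -77.3] [501.3 228.6  38.8  58.4 -77.3]
[336. 346.] [226 227] [451 470] [452.3 160.6 136.  165.4  12.7] [434.2 222.4  75.3  91.7  12.7]
[625. 159.] [598  59] [639 243] [564.1 306.7  21.7  94.6  25.8] [496.2 303.3  12.   52.4  25.8]
```

View pics/w4.png

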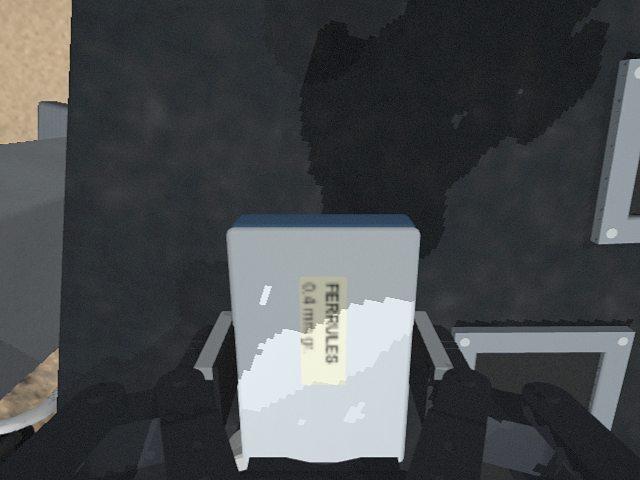

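The box is held square, spanning (228–420, 215–460). Now carry it over its recess.

servo_tool --motion '[{"travel":[-0.0883,0.103,0],"rot":[0,0,0],"hand":0},{"travel":[-0.0883,0.103,0],"rot":[0,0,0],"hand":0},{"travel":[-0.0883,0.103,0],"rot":[0,0,0],"hand":0},{"travel":[-0.0883,0.103,0],"rot":[0,0,0],"hand":0},{"travel":[-0.0883,0.103,0],"rot":[0,0,0],"hand":0},{"travel":[0,0,0.08],"rot":[0,0,0],"hand":0},{"travel":[0,0,0.08],"rot":[0,0,0],"hand":0},{"travel":[0,0,0.04],"rot":[0,0,0],"hand":0},{"travel":[0,0,0],"rot":[0,0,0],"hand":0},{"travel":[0,0,0],"rot":[0,0,0],"hand":0}]'

```text
clock: 6.52
position: [580.2, 141.5, 30.1]
ee_rot: [0.623, 0.782, -0.001, -0.0]
contact_force: [0.3, -0.3, 0.2]
gripper_width: 58.5
grasp_force: 64.9
```

Run:
```python
from m import *
go(580.2,141.2,5.5,13)
```

```text
cur [580.2 141.5  30.1] yaw 12.9 tilt [-0.001 -0.001 -1.   ] shift mm(tool) [-0.3 -0.  24.6] frac [-0.0013 -0.0001  0.0984] turn deg(world) 0.1 rot z frac -0.0002 j6 2.86
```

servo_tool --motion '[{"travel":[0,0,0.04],"rot":[0,0,0],"hand":0},{"travel":[0,0,0.03],"rot":[0,0,0],"hand":0},{"travel":[0,0,0.014],"rot":[0,0,0],"hand":0},{"travel":[0,0,0.006],"rot":[0,0,0],"hand":0},{"travel":[0,0,0.004],"rot":[0,0,0],"hand":0},{"travel":[0,0,0],"rot":[0,0,0],"hand":0}]'

```text
clock: 7.02
position: [580.4, 141.6, 6.7]
ee_rot: [0.623, 0.782, 0.0, 0.0]
contact_force: [0.1, -0.9, -0.4]
gripper_width: 58.6
grasp_force: 65.0
```

servo_tool --motion '[{"travel":[0,0,0.004],"rot":[0,0,0],"hand":0},{"travel":[0,0,0.004],"rot":[0,0,0],"hand":0},{"travel":[0,0,0],"rot":[0,0,0],"hand":0},{"travel":[0,0,0],"rot":[0,0,0],"hand":0}]'

```text
clock: 7.35
position: [580.7, 141.7, 5.4]
ee_rot: [0.623, 0.782, 0.0, 0.0]
contact_force: [-0.1, -1.0, 3.5]
gripper_width: 58.5
grasp_force: 65.3
```

servo_tool --motion '[{"travel":[0,0,0],"rot":[0,0,0],"hand":0.8},{"travel":[0,0,0],"rot":[0,0,0],"hand":1},{"travel":[0,0,0],"rot":[0,0,0],"hand":1},{"travel":[0,0,0],"rot":[0,0,0],"hand":1},{"travel":[0,0,-0.06],"rot":[0,0,0],"hand":1},{"travel":[0,0,-0.12],"rot":[0,0,0],"hand":1},{"travel":[0,0,-0.14],"rot":[0,0,0],"hand":1},{"travel":[0,0,-0.14],"rot":[0,0,0],"hand":1},{"travel":[0,0,-0.14],"rot":[0,0,0],"hand":1},{"travel":[0,0,0],"rot":[0,0,0],"hand":1}]'

```text
clock: 8.18
position: [584.8, 143.0, 163.0]
ee_rot: [0.622, 0.783, 0.007, 0.004]
contact_force: [1.1, -0.0, 1.1]
gripper_width: 85.2
grasp_force: 0.0
```

Run:
```python
from m import *
im,d,C=shot("w5");go(424.7,76.6,150,-45)
K,R,o=C;v,u=np.mgrid[:480,:640];Z=o[2]+(np.stack([(u-K[0,2])/K[0,0],(v-K[1,2])/K[1,1],u*0+1],-1)@R.T)[...,2]*d
h=cv2.cvtColor(im,cv2.COLOR_RGB2HSV).astype(int)
for b in blobs((h[...,1]<60)&(h[...,2]>110)&(Z>14)&(Z<40),800): print(rect(C,b,25));x,y=b.mean(0).astype(int);print(np.percentile(Z[y-30:y+30,x-30:x+30],[2,50,98]).round(1))
```

```text
cur [582.9 142.6 159.5] yaw 13.0 tilt [ 0.009  0.004 -1.   ] shift mm(tool) [ -28.8 -169.     7.7] frac [-0.1153 -0.676   0.031 ] turn deg(world) -58.0 rot z frac 0.161 j6 2.86
[424.9  77.9  55.9  62.3 -36. ]
[17.5 28.1 29.6]
[580.4 142.2  59.7  89.3  12.9]
[24.6 26.  27.5]
```

The box is seated: top at about 25 mm, centred at (580.4,142.2). Next the tin.

servo_tool --motion '[{"travel":[-0.0226,-0.1331,0],"rot":[0,0,0],"hand":1},{"travel":[-0.0226,-0.1331,0],"rot":[0,0,0],"hand":1},{"travel":[-0.0226,-0.1331,0],"rot":[0,0,0],"hand":1},{"travel":[-0.0226,-0.1331,0],"rot":[0,0,0],"hand":1},{"travel":[-0.0226,-0.1331,0],"rot":[0,0,0],"hand":1},{"travel":[0,0,0],"rot":[0,0,0.0179],"hand":1},{"travel":[0,0,0],"rot":[0,0,0.0179],"hand":1},{"travel":[0,0,0],"rot":[0,0,0.0179],"hand":1},{"travel":[0,0,0],"rot":[0,0,0.0179],"hand":1},{"travel":[0,0,0],"rot":[0,0,0.0179],"hand":1}]'

```text
clock: 9.07
position: [423.8, 76.4, 153.8]
ee_rot: [0.817, 0.576, -0.001, -0.0]
contact_force: [-0.4, -0.2, 0.2]
gripper_width: 85.4
grasp_force: 0.0
```

servo_tool --motion '[{"travel":[0,0,0.03],"rot":[0,0,0.0179],"hand":1},{"travel":[0,0,0.08],"rot":[0,0,0.0179],"hand":1},{"travel":[0,0,0.1],"rot":[0,0,0.0179],"hand":1},{"travel":[0,0,0.1],"rot":[0,0,0.0179],"hand":1},{"travel":[0,0,0.05],"rot":[0,0,0],"hand":1},{"travel":[0,0,0],"rot":[0,0,0],"hand":1},{"travel":[0,0,0],"rot":[0,0,0],"hand":1}]'

```text
clock: 9.65
position: [423.9, 76.3, 63.8]
ee_rot: [0.924, 0.382, -0.002, 0.0]
contact_force: [0.7, 0.2, 1.1]
gripper_width: 85.5
grasp_force: 0.0
```

Run:
```python
from m import *
im,d,C=shot("w6");go(424.7,76.6,5,-45)
h=cv2.cvtColor(im,cv2.COLOR_RGB2HSV).astype(int)
m=(((h[...,1]<60)&(h[...,2]>140))|((h[...,0]>70)&(h[...,0]<100)&(h[...,1]>60)&(h[...,2]>60)))
for b in blobs(m,1500): print(b.mean(0).round(),b.min(0),b.max(0),rect(C,b,28),circ(C,b,28))
```

```text
cur [424.7  76.7  64.7] yaw -45.0 tilt [-0. -0. -1.] shift mm(tool) [-0.1  0.1 59.7] frac [-0.0003  0.0004  0.2389] turn deg(world) 0.0 rot z frac -0.0001 j6 1.8
[ 23. 365.] [  0 304] [ 75 415] [291.6 146.6  35.9  65.6 -58.5] [290.8 150.2  36.4  60. ]
[326. 281.] [266 219] [386 340] [425.8  77.   55.8  59.8 -71.9] [425.3  77.9  54.9  60.5]
[504.  39.] [377   0] [619 112] [538.3  99.9  40.1  90.8  44.9] [551.2 109.7  51.4  80.7]
```

servo_tool --motion '[{"travel":[0,0,0.11],"rot":[0,0,0],"hand":1},{"travel":[0,0,0.09],"rot":[0,0,0],"hand":1},{"travel":[0,0,0.036],"rot":[0,0,0],"hand":1},{"travel":[0,0,0],"rot":[0,0,0],"hand":0.6},{"travel":[0,0,0],"rot":[0,0,0],"hand":0},{"travel":[0,0,0],"rot":[0,0,0],"hand":0},{"travel":[0,0,0],"rot":[0,0,0],"hand":0},{"travel":[0,0,0],"rot":[0,0,0],"hand":0},{"travel":[0,0,0],"rot":[0,0,0],"hand":0},{"travel":[0,0,0],"rot":[0,0,0],"hand":0}]'

```text
clock: 10.53
position: [425.6, 77.4, 7.5]
ee_rot: [0.924, 0.382, 0.002, -0.0]
contact_force: [-1.7, 0.5, 6.2]
gripper_width: 51.9
grasp_force: 62.3
```

Run:
```python
from m import *
go(567.9,-217.7,60,-45)
```

```text
cur [425.6  77.4   7.5] yaw -45.0 tilt [ 0.003  0.002 -1.   ] shift mm(tool) [-107.7  309.4  -52.6] frac [-0.431   1.2375 -0.2102] turn deg(world) 0.0 rot z frac -0.0001 j6 1.8
```

servo_tool --motion '[{"travel":[0,0,-0.08],"rot":[0,0,0],"hand":0},{"travel":[0,0,-0.12],"rot":[0,0,0],"hand":0},{"travel":[0,0,-0.1],"rot":[0,0,0],"hand":0},{"travel":[-0.0479,0.1375,0],"rot":[0,0,0],"hand":0},{"travel":[-0.0479,0.1375,0],"rot":[0,0,0],"hand":0},{"travel":[-0.0479,0.1375,0],"rot":[0,0,0],"hand":0},{"travel":[-0.0479,0.1375,0],"rot":[0,0,0],"hand":0},{"travel":[-0.0479,0.1375,0],"rot":[0,0,0],"hand":0},{"travel":[-0.0479,0.1375,0],"rot":[0,0,0],"hand":0}]'

```text
clock: 11.28
position: [520.4, -121.7, 82.1]
ee_rot: [0.924, 0.382, 0.001, 0.0]
contact_force: [1.0, 0.9, 0.7]
gripper_width: 51.9
grasp_force: 63.3
```

servo_tool --motion '[{"travel":[-0.0479,0.1375,0],"rot":[0,0,0],"hand":0},{"travel":[-0.0479,0.1375,0],"rot":[0,0,0],"hand":0},{"travel":[-0.0479,0.1375,0],"rot":[0,0,0],"hand":0},{"travel":[0,0,0.06],"rot":[0,0,0],"hand":0},{"travel":[0,0,0.06],"rot":[0,0,0],"hand":0},{"travel":[0,0,0],"rot":[0,0,0],"hand":0},{"travel":[0,0,0],"rot":[0,0,0],"hand":0},{"travel":[0,0,0],"rot":[0,0,0],"hand":0}]'

```text
clock: 11.95
position: [567.4, -218.3, 52.1]
ee_rot: [0.924, 0.383, 0.001, 0.001]
contact_force: [-0.1, 0.2, -0.4]
gripper_width: 51.7
grasp_force: 63.3
```

Run:
```python
from m import *
im,d,C=shot("w7");go(568,-217.8,9,-45)
```

```text
cur [ 567.6 -218.2   52.3] yaw -45.0 tilt [ 0.002 -0.001 -1.   ] shift mm(tool) [ 0.5 -0.1 43.3] frac [ 0.0018 -0.0004  0.1732] turn deg(world) -0.0 rot z frac 0.0 j6 2.46
```

View pics/w7.png

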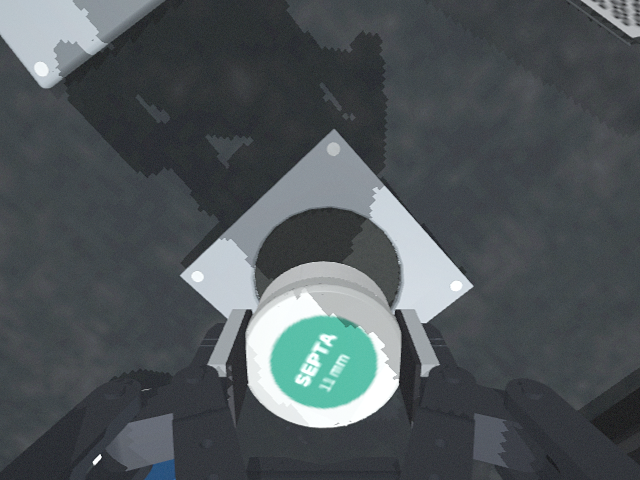

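The tin at (323,355) is held upright and centred on the round recess. Lower it.

servo_tool --motion '[{"travel":[0.002,0,0.07],"rot":[0,0,0],"hand":0},{"travel":[0,0,0.06],"rot":[0,0,0],"hand":0},{"travel":[0,0,0.024],"rot":[0,0,0],"hand":0},{"travel":[0,0,0.008],"rot":[0,0,0],"hand":0},{"travel":[0,0,0.006],"rot":[0,0,0],"hand":0},{"travel":[0,0,0],"rot":[0,0,0],"hand":0}]'

```text
clock: 12.5
position: [567.3, -217.6, 10.6]
ee_rot: [0.924, 0.383, 0.0, 0.0]
contact_force: [-2.6, 0.0, 2.4]
gripper_width: 51.8
grasp_force: 63.6
```

servo_tool --motion '[{"travel":[0,0,0.003],"rot":[0,0,0],"hand":0},{"travel":[0,0,0],"rot":[0,0,0],"hand":0},{"travel":[0,0,0],"rot":[0,0,0],"hand":0.75},{"travel":[0,0,0],"rot":[0,0,0],"hand":1},{"travel":[0,0,0],"rot":[0,0,0],"hand":1},{"travel":[0,0,0],"rot":[0,0,0],"hand":1},{"travel":[0,0,-0.08],"rot":[0,0,0],"hand":1},{"travel":[0,0,-0.14],"rot":[0,0,0],"hand":1},{"travel":[0,0,-0.14],"rot":[0,0,0],"hand":1},{"travel":[0,0,-0.14],"rot":[0,0,0],"hand":1}]'

```text
clock: 13.33
position: [566.9, -218.1, 133.9]
ee_rot: [0.924, 0.382, -0.001, -0.0]
contact_force: [0.3, -0.4, -0.3]
gripper_width: 85.5
grasp_force: 0.0
```

Run:
```python
from m import *
im,d,C=shot("w8");go(426,-70,140,55.5);print(sensors.read_state()["joints"])
K,R,o=C;v,u=np.mgrid[:480,:640];Z=o[2]+(np.stack([(u-K[0,2])/K[0,0],(v-K[1,2])/K[1,1],u*0+1],-1)@R.T)[...,2]*d
for b in blobs((Z>14)&(Z<60),500): x,y=b.mean(0).astype(int);print(x,y,rect(C,b,30),np.percentile(Z[y-25:y+25,x-25:x+25],[2,50,98]).round(1))
```

```text
cur [ 571.6 -219.5  142.7] yaw -44.9 tilt [ 0.013 -0.005 -1.   ] shift mm(tool) [   3.  -208.7    0. ] frac [ 1.210e-02 -8.347e-01  2.000e-04] turn deg(world) -79.6 rot z frac 0.221 j6 2.46
[-0.10098048  0.43001442 -0.15872642  0.00405155 -0.96817302  2.45603959]
216 365 [ 451.8 -229.8   31.7   62.5  -55. ] [  0.2  19.8 160.5]
596 351 [ 629.1 -396.5   81.   107.9  -32. ] [19.1 23.6 29.1]Traceback (most recent call last):
  File "<stdin>", line 4, in <module>
    return _quantile_unchecked(
        a, q, axis, out, overwrite_input, method, keepdims, weights)
    return _ureduce(a,
                    func=_quantile_ureduce_func,
    ...<5 lines>...
                    overwrite_input=overwrite_input,
                    method=method)
    r = func(a, **kwargs)
    result = _quantile(arr,
                       quantiles=q,
    ...<2 lines>...
                       out=out,
                       weights=wgt)
    slices_having_nans = np.isnan(arr[-1, ...])
                                  ~~~^^^^^^^^^
IndexError: index -1 is out of bounds for axis 0 with size 0
```

servo_tool --motion '[{"travel":[0.003,-0.1365,0],"rot":[0,0,0],"hand":1},{"travel":[0.003,-0.1365,0],"rot":[0,0,0],"hand":1},{"travel":[0.003,-0.1365,0],"rot":[0,0,0],"hand":1},{"travel":[0.003,-0.1365,0],"rot":[0,0,0],"hand":1},{"travel":[0.003,-0.1365,0],"rot":[0,0,0],"hand":1},{"travel":[0.003,-0.1365,0],"rot":[0,0,0],"hand":1},{"travel":[0,0,0],"rot":[0,0,0.0184],"hand":1},{"travel":[0,0,0],"rot":[0,0,0.0184],"hand":1},{"travel":[0,0,0],"rot":[0,0,0.0184],"hand":1},{"travel":[0,0,0],"rot":[0,0,0.0184],"hand":1}]'

```text
clock: 14.22
position: [425.8, -69.6, 133.1]
ee_rot: [0.987, 0.158, 0.0, 0.0]
contact_force: [0.2, 0.2, 0.2]
gripper_width: 85.4
grasp_force: 0.0
```

servo_tool --motion '[{"travel":[0,0,0],"rot":[0,0,0.0184],"hand":1},{"travel":[0,0,0],"rot":[0,0,0.0184],"hand":1},{"travel":[0,0,0],"rot":[0,0,0.0184],"hand":1},{"travel":[0,0,0],"rot":[0,0,0.0184],"hand":1},{"travel":[0,0,0],"rot":[0,0,0.0184],"hand":1},{"travel":[0,0,0],"rot":[0,0,0.0184],"hand":1},{"travel":[0,0,0],"rot":[0,0,0.0184],"hand":1},{"travel":[0,0,0],"rot":[0,0,0.0184],"hand":1},{"travel":[0,0,0],"rot":[0,0,0],"hand":0.8},{"travel":[0,0,0],"rot":[0,0,0],"hand":0.8}]'

```text
clock: 15.05
position: [425.8, -69.9, 132.9]
ee_rot: [0.955, -0.296, 0.0, -0.0]
contact_force: [-0.3, -0.4, 0.2]
gripper_width: 68.4
grasp_force: 0.0
```

Run:
```python
from m import *
im,d,C=shot("w9");go(426,-70,50,55.5)
```

```text
cur [425.8 -69.9 132.9] yaw -124.4 tilt [ 0. -0. -1.] shift mm(tool) [ 0.2 -0.1 82.9] frac [ 9.000e-04 -3.000e-04  3.316e-01] turn deg(world) -0.1 rot z frac 0.0003 j6 0.75
```

View pics/w9.png

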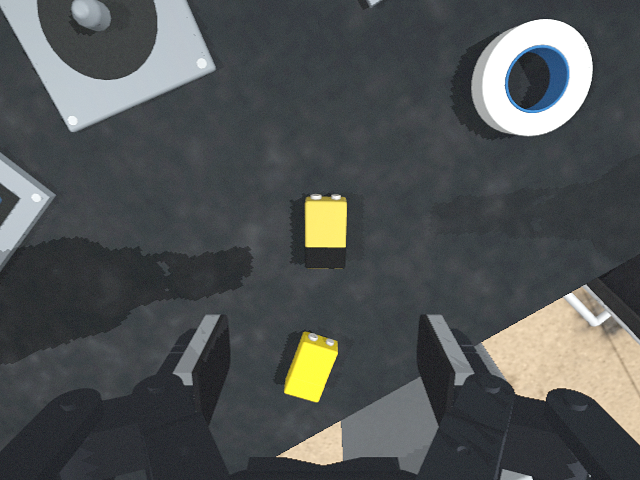

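View pics/w8.png

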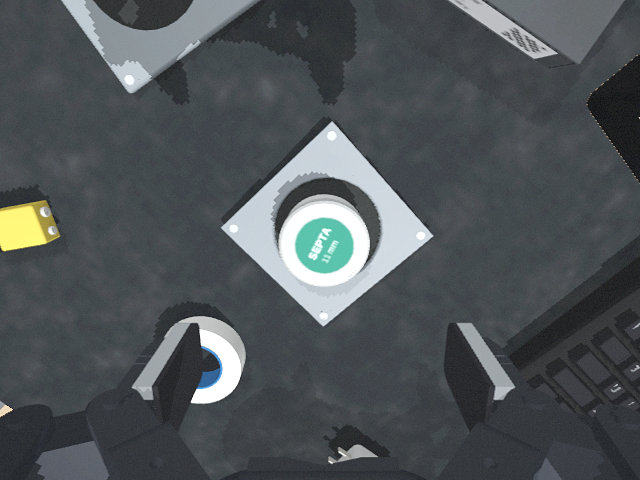

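w8 shows the tin sitting in the round recess (325,245). w9 shows the battery aligned with the fingers at (326,232) and the tape at (532,77), both clear. I'll refine both quickly.

Run:
```python
from m import *
im,d,C=load("w9");w=ray(C,[(305,198),(347,198),(345,269),(306,267)],17);print(w.round(1),w.mean(0).round(1))
h=cv2.cvtColor(im,cv2.COLOR_RGB2HSV).astype(int)
hole=[b for b in blobs((h[...,0]>95)&(h[...,0]<125)&(h[...,1]>120)&(h[...,2]>60),200)]
for b in hole: print("blue",b.mean(0).round(),circ(C,b,19))
b=near(blobs((h[...,1]<40)&(h[...,2]>235),500),(532,77));print("tape top",rect(C,b,19),circ(C,b,19))
```

```text
[[452.  -73.2  17. ]
 [437.2 -94.8  17. ]
 [398.2 -67.5  17. ]
 [413.9 -47.1  17. ]] [425.3 -70.7  17. ]
blue [537.  78.] [ 434.  -221.7   35.2   35.4]
tape top [ 433.9 -221.9   60.9   61.3   62.3] [ 434.  -221.8   61.    61.1]
```

servo_tool --motion '[{"travel":[0,0,0.1],"rot":[0,0,0],"hand":0.7},{"travel":[0,0,0.12],"rot":[0,0,0],"hand":0.7},{"travel":[0,0,0.1],"rot":[0,0,0],"hand":0.7},{"travel":[0,0,0],"rot":[0,0,0],"hand":0.7},{"travel":[0,0,0],"rot":[0,0,0],"hand":0.7}]'

```text
clock: 15.52
position: [425.2, -70.1, 52.4]
ee_rot: [0.955, -0.296, -0.001, 0.001]
contact_force: [0.8, 1.0, 0.1]
gripper_width: 60.0
grasp_force: 0.0
```

servo_tool --motion '[{"travel":[0,0,0.1],"rot":[0,0,0],"hand":0.7},{"travel":[0,0,0.06],"rot":[0,0,0],"hand":0.7},{"travel":[0,0,0.028],"rot":[0,0,0],"hand":0.6},{"travel":[0,0,0],"rot":[0,0,0],"hand":0.4},{"travel":[0,0,0],"rot":[0,0,0],"hand":0},{"travel":[0,0,0],"rot":[0,0,0],"hand":0},{"travel":[0,0,0],"rot":[0,0,0],"hand":0},{"travel":[0,0,0],"rot":[0,0,0],"hand":0},{"travel":[0,0,0],"rot":[0,0,0],"hand":0},{"travel":[0,0,0],"rot":[0,0,0],"hand":0}]'

```text
clock: 16.35
position: [426.9, -69.7, 7.3]
ee_rot: [0.955, -0.297, 0.001, -0.001]
contact_force: [-1.9, 0.8, 7.4]
gripper_width: 24.3
grasp_force: 59.8
```

Run:
```python
from m import *
go(594.6,316.5,60,15)
```

```text
cur [426.9 -69.7   7.3] yaw -124.5 tilt [ 0.003  0.    -1.   ] shift mm(tool) [ -80.5 -413.4  -52. ] frac [-0.3218 -1.6536 -0.2081] turn deg(world) -40.5 rot z frac 0.1125 j6 0.75
```

servo_tool --motion '[{"travel":[0,0,-0.08],"rot":[0,0,0],"hand":0},{"travel":[0,0,-0.12],"rot":[0,0,0],"hand":0},{"travel":[0,0,-0.12],"rot":[0,0,0],"hand":0},{"travel":[-0.0293,-0.1503,0],"rot":[0,0,0],"hand":0},{"travel":[-0.0293,-0.1503,0],"rot":[0,0,0],"hand":0},{"travel":[-0.0293,-0.1503,0],"rot":[0,0,0],"hand":0},{"travel":[-0.0293,-0.1503,0],"rot":[0,0,0],"hand":0},{"travel":[-0.0293,-0.1503,0],"rot":[0,0,0],"hand":0},{"travel":[-0.0293,-0.1503,0],"rot":[0,0,0],"hand":0},{"travel":[-0.0293,-0.1503,0],"rot":[0,0,0],"hand":0}]'

```text
clock: 17.18
position: [533.0, 177.7, 86.5]
ee_rot: [0.955, -0.297, 0.0, -0.0]
contact_force: [0.6, 0.5, -1.0]
gripper_width: 24.3
grasp_force: 59.2
```

servo_tool --motion '[{"travel":[-0.0293,-0.1503,0],"rot":[0,0,0],"hand":0},{"travel":[-0.0293,-0.1503,0],"rot":[0,0,0],"hand":0},{"travel":[-0.0293,-0.1503,0],"rot":[0,0,0],"hand":0},{"travel":[-0.0293,-0.1503,0],"rot":[0,0,0],"hand":0},{"travel":[0,0,0],"rot":[0,0,0.01875],"hand":0},{"travel":[0,0,0],"rot":[0,0,0.01875],"hand":0},{"travel":[0,0,0],"rot":[0,0,0.01875],"hand":0},{"travel":[0,0,0],"rot":[0,0,0.01875],"hand":0},{"travel":[0,0,0],"rot":[0,0,0.01875],"hand":0},{"travel":[0,0,0],"rot":[0,0,0.01875],"hand":0}]'

```text
clock: 18.02
position: [593.5, 316.2, 86.2]
ee_rot: [0.791, -0.611, -0.0, -0.0]
contact_force: [-0.9, 0.0, -0.6]
gripper_width: 24.2
grasp_force: 59.3
```

servo_tool --motion '[{"travel":[0,0,0.06],"rot":[0,0,0],"hand":0},{"travel":[0,0,0.06],"rot":[0,0,0],"hand":0},{"travel":[0,0,0],"rot":[0,0,0],"hand":0},{"travel":[0,0,0],"rot":[0,0,0],"hand":0}]'

```text
clock: 18.35
position: [593.3, 315.7, 55.4]
ee_rot: [0.793, -0.609, -0.0, 0.001]
contact_force: [-0.1, 0.0, -0.1]
gripper_width: 24.4
grasp_force: 59.3
```

Run:
```python
from m import *
im,d,C=shot("w10");go(594.6,316.5,10,15)
h=cv2.cvtColor(im,cv2.COLOR_RGB2HSV).astype(int)
for b in blobs((h[...,1]<60)&(h[...,2]>110),1500): print(b.mean(0).round(),rect(C,b,7))
```

```text
cur [594.  316.3  56.5] yaw -165.0 tilt [ 0. -0. -1.] shift mm(tool) [-0.1 -0.7 46.5] frac [-0.0003 -0.0027  0.1858] turn deg(world) 0.0 rot z frac -0.0001 j6 -0.47
[597. 437.] [413.4 371.   21.7  77.3  68. ]
[322. 265.] [590.3 319.2  77.4 100.9  15. ]
[461.  32.] [566.5 197.4  22.3 105.3 -75.1]
```

View pics/w10.png

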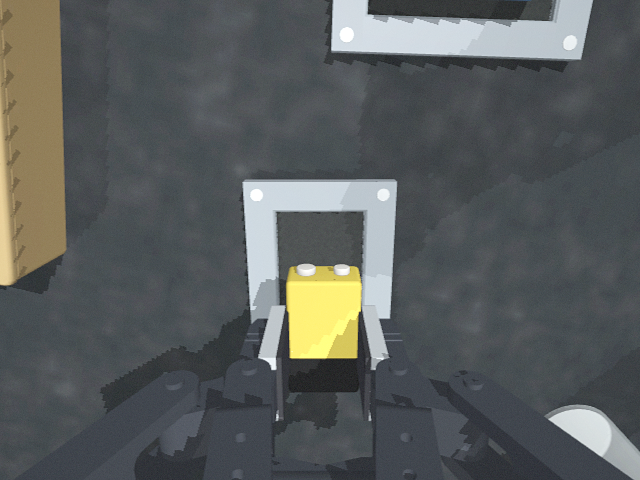

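The battery is held upright at (323,312), in line with the small recess. I'll check the fore-aft alignment.

Run:
```python
from m import *
im,d,C=load("w10");f=np.load("w10.npz")
for z,p in((7,[(243,180),(396,180),(276,211),(364,211)]),(66,[(287,278),(360,278),(289,357),(356,391),(290,391)])):
    print(z,((ray(C,p,z)-f["P"])@f["R"])[:,:2].round(1))
```

```text
7 [[ 45.9 -36.2]
 [ 45.8  33.6]
 [ 31.4 -21.7]
 [ 31.3  19.4]]
66 [[ 22.3 -12. ]
 [ 22.3  12.9]
 [ -8.7 -12.1]
 [-23.4  12.6]
 [-23.3 -12.1]]
```

servo_tool --motion '[{"travel":[0,-0.004,0.08],"rot":[0,0,0],"hand":0},{"travel":[0,0,0.06],"rot":[0,0,0],"hand":0},{"travel":[0,0,0.024],"rot":[0,0,0],"hand":0},{"travel":[0,0,0.01],"rot":[0,0,0],"hand":0},{"travel":[0,0,0.007],"rot":[0,0,0],"hand":0},{"travel":[0,0,0],"rot":[0,0,0],"hand":0},{"travel":[0,0,0],"rot":[0,0,0],"hand":0}]'

```text
clock: 18.98
position: [595.3, 316.9, 11.8]
ee_rot: [0.793, -0.609, 0.0, -0.001]
contact_force: [0.8, -0.1, -0.8]
gripper_width: 24.3
grasp_force: 59.3
```

servo_tool --motion '[{"travel":[0,0,0.004],"rot":[0,0,0],"hand":0},{"travel":[0,0,0.003],"rot":[0,0,0],"hand":0},{"travel":[0,0,0],"rot":[0,0,0],"hand":0},{"travel":[0,0,0],"rot":[0,0,0],"hand":0}]'

```text
clock: 19.32
position: [595.3, 316.9, 10.5]
ee_rot: [0.793, -0.609, 0.0, -0.001]
contact_force: [-0.5, 0.4, 5.8]
gripper_width: 24.3
grasp_force: 60.0
```

servo_tool --motion '[{"travel":[0,0,0],"rot":[0,0,0],"hand":0.5},{"travel":[0,0,0],"rot":[0,0,0],"hand":0.6},{"travel":[0,0,0],"rot":[0,0,0],"hand":0.6},{"travel":[0,0,0],"rot":[0,0,0],"hand":0.6},{"travel":[0,0,-0.06],"rot":[0,0,0],"hand":0.6},{"travel":[0,0,-0.12],"rot":[0,0,0],"hand":0.6},{"travel":[0,0,-0.14],"rot":[0,0,0],"hand":0.8},{"travel":[0,0,-0.14],"rot":[0,0,0],"hand":1},{"travel":[0,0,-0.04],"rot":[0,0,0],"hand":1},{"travel":[0,0,0],"rot":[0,0,0],"hand":1}]'

```text
clock: 20.15
position: [596.7, 317.9, 138.7]
ee_rot: [0.793, -0.609, 0.001, -0.004]
contact_force: [0.2, 0.1, -0.3]
gripper_width: 85.4
grasp_force: 0.0
```

Run:
```python
from m import *
im,d,C=shot("w11");go(434,-221.8,130,-90)
K,R,o=C;v,u=np.mgrid[:480,:640];Z=o[2]+(np.stack([(u-K[0,2])/K[0,0],(v-K[1,2])/K[1,1],u*0+1],-1)@R.T)[...,2]*d
h=cv2.cvtColor(im,cv2.COLOR_RGB2HSV).astype(int)
m=(Z>12)&(Z<30)&(v<420)&(u>220)&(u<430)
for b in blobs(m,500): x,y=b.mean(0).astype(int);print(x,y,rect(C,b,20),np.percentile(Z[y-12:y+12,x-12:x+12],[2,50,98]).round(1))
```

```text
cur [595.3 317.  135.8] yaw -165.1 tilt [ 0.003  0.003 -1.   ] shift mm(tool) [479.  294.8   3.9] frac [1.9161 1.1794 0.0155] turn deg(world) 75.1 rot z frac -0.2085 j6 -0.47
327 229 [594.7 316.4  25.9  49.4  14.6] [19.4 20.8 22.4]
404 12 [586.9 184.7  13.3  28.8 -75.2] [19.  25.8 27.3]
```

The battery is seated (top about 20 mm, centred at (594.7,316.4)). Now the tape.

servo_tool --motion '[{"travel":[0.1369,0.0842,0],"rot":[0,0,0],"hand":1},{"travel":[0.1369,0.0842,0],"rot":[0,0,0],"hand":1},{"travel":[0.1369,0.0842,0],"rot":[0,0,0],"hand":1},{"travel":[0.1369,0.0842,0],"rot":[0,0,0],"hand":1},{"travel":[0.1369,0.0842,0],"rot":[0,0,0],"hand":1},{"travel":[0.1369,0.0842,0],"rot":[0,0,0],"hand":1},{"travel":[0.1369,0.0842,0],"rot":[0,0,0],"hand":1},{"travel":[0.1369,0.0842,0],"rot":[0,0,0],"hand":1},{"travel":[0.1369,0.0842,0],"rot":[0,0,0],"hand":1},{"travel":[0.1369,0.0842,0],"rot":[0,0,0],"hand":1}]'

```text
clock: 21.03
position: [477.5, -70.2, 132.4]
ee_rot: [0.793, -0.609, -0.001, 0.001]
contact_force: [1.2, -0.4, 0.2]
gripper_width: 85.7
grasp_force: 0.0
```

servo_tool --motion '[{"travel":[0.1369,0.0842,0],"rot":[0,0,0],"hand":1},{"travel":[0.1369,0.0842,0],"rot":[0,0,0],"hand":1},{"travel":[0.1369,0.0842,0],"rot":[0,0,0],"hand":1},{"travel":[0.1369,0.0842,0],"rot":[0,0,0],"hand":1},{"travel":[0,0,0.08],"rot":[0,0,0],"hand":1},{"travel":[0,0,0.12],"rot":[0,0,0],"hand":1},{"travel":[0,0,0.08],"rot":[0,0,0],"hand":1},{"travel":[0,0,0],"rot":[0,0,0],"hand":1},{"travel":[0,0,0],"rot":[0,0,0],"hand":1}]'

```text
clock: 21.78
position: [432.1, -222.4, 62.3]
ee_rot: [0.793, -0.609, -0.002, 0.001]
contact_force: [-0.3, -0.5, 1.2]
gripper_width: 85.6
grasp_force: 0.0
```

Run:
```python
from m import *
im,d,C=shot("w12");go(434,-221.8,-1,15)
h=cv2.cvtColor(im,cv2.COLOR_RGB2HSV).astype(int)
for b in blobs((h[...,1]<40)&(h[...,2]>150),1500): print(b.mean(0).round(),circ(C,b,19))
for b in blobs((h[...,0]>95)&(h[...,0]<125)&(h[...,1]>120)&(h[...,2]>60),200): print("blue",b.mean(0).round(),circ(C,b,19))
```

```text
cur [ 433.5 -222.5   63.6] yaw -165.0 tilt [-0.002 -0.    -1.   ] shift mm(tool) [-0.5 -0.8 64.6] frac [-0.002  -0.0032  0.2585] turn deg(world) 0.0 rot z frac -0.0001 j6 0.4
[318. 272.] [ 434.5 -223.    61.3   65.8]
[ 76. 209.] [ 549.3 -224.1   77.5   98.9]
blue [317. 278.] [ 434.1 -221.2   35.3   35.6]
blue [594.   7.] [ 357.9 -360.     9.3   25. ]
```

servo_tool --motion '[{"travel":[0,-0.003,0.11],"rot":[0,0,0],"hand":1},{"travel":[0,0,0.1],"rot":[0,0,0],"hand":1},{"travel":[0,0,0.04],"rot":[0,0,0],"hand":1},{"travel":[0,0,0],"rot":[0,0,0],"hand":0.7},{"travel":[0,0,0],"rot":[0,0,0],"hand":0},{"travel":[0,0,0],"rot":[0,0,0],"hand":0},{"travel":[0,0,0],"rot":[0,0,0],"hand":0},{"travel":[0,0,0],"rot":[0,0,0],"hand":0},{"travel":[0,0,0],"rot":[0,0,0],"hand":0}]'

```text
clock: 22.58
position: [436.1, -222.5, 3.3]
ee_rot: [0.793, -0.609, 0.002, -0.001]
contact_force: [0.4, 1.9, 7.2]
gripper_width: 58.2
grasp_force: 64.9
```

Run:
```python
from m import *
go(603.7,-34.5,50,15)
```

```text
cur [ 436.1 -222.5    3.3] yaw -165.0 tilt [ 0.004 -0.001 -1.   ] shift mm(tool) [-138.1 -210.7  -46.2] frac [-0.5523 -0.843  -0.1848] turn deg(world) 0.0 rot z frac -0.0 j6 0.4
```

servo_tool --motion '[{"travel":[0,0,-0.08],"rot":[0,0,0],"hand":0},{"travel":[0,0,-0.12],"rot":[0,0,0],"hand":0},{"travel":[0,0,-0.1],"rot":[0,0,0],"hand":0},{"travel":[-0.079,-0.121,0],"rot":[0,0,0],"hand":0},{"travel":[-0.079,-0.121,0],"rot":[0,0,0],"hand":0},{"travel":[-0.079,-0.121,0],"rot":[0,0,0],"hand":0},{"travel":[-0.079,-0.121,0],"rot":[0,0,0],"hand":0},{"travel":[-0.079,-0.121,0],"rot":[0,0,0],"hand":0},{"travel":[-0.079,-0.121,0],"rot":[0,0,0],"hand":0},{"travel":[-0.079,-0.121,0],"rot":[0,0,0],"hand":0}]'

```text
clock: 23.42
position: [604.2, -32.5, 77.2]
ee_rot: [0.793, -0.609, 0.0, -0.0]
contact_force: [0.1, -0.9, -1.2]
gripper_width: 58.0
grasp_force: 64.5
```

servo_tool --motion '[{"travel":[0,0,0.06],"rot":[0,0,0],"hand":0},{"travel":[0,0,0.04],"rot":[0,0,0],"hand":0},{"travel":[0,0,0],"rot":[0,0,0],"hand":0},{"travel":[0,0,0],"rot":[0,0,0],"hand":0},{"travel":[0,0,0],"rot":[0,0,0],"hand":0}]'

```text
clock: 23.83
position: [602.7, -35.0, 51.9]
ee_rot: [0.793, -0.609, 0.0, 0.0]
contact_force: [-0.2, -0.5, -0.7]
gripper_width: 58.2
grasp_force: 64.5
```

Run:
```python
from m import *
im,d,C=shot("w13");go(603.7,-34.5,8,15)
```

```text
cur [603.1 -35.   52.2] yaw -165.1 tilt [ 0.001 -0.    -1.   ] shift mm(tool) [-0.3 -0.7 44.2] frac [-0.0013 -0.0029  0.1769] turn deg(world) 0.1 rot z frac -0.0003 j6 0.05
```

View pics/w13.png

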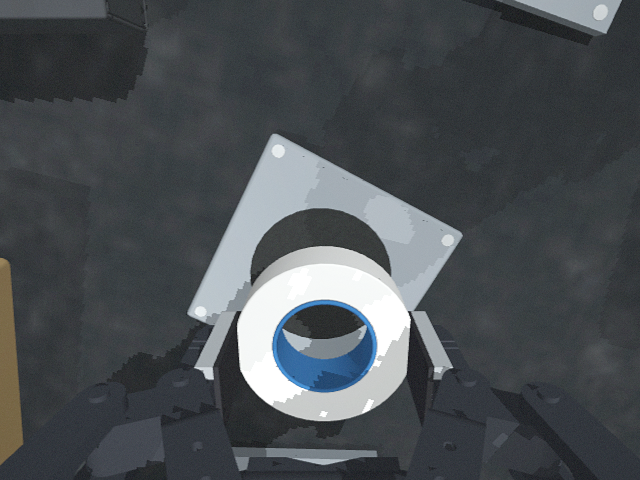

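The tape at (324,342) is held flat with its hole open. I'll check both the hole and the plate in the tool frame.

Run:
```python
from m import *
im,d,C=load("w13");f=np.load("w13.npz");P,R=f["P"],f["R"]
T=lambda q:((np.atleast_2d(q)-P)@R)[:,:2].round(1)
h=cv2.cvtColor(im,cv2.COLOR_RGB2HSV).astype(int)
b=near(blobs((h[...,0]>95)&(h[...,0]<125)&(h[...,1]>120)&(h[...,2]>60),400),(324,345))
print(T(np.r_[circ(C,b,69)[:2],69]), T(ray(C,[(325,346),(324,342)],69)))
print("plate corners mid", T(ray(C,[(278,151),(448,240),(201,312)],6)))
```

```text
[[-0.6  0.7]] [[-0.1  1. ]
 [ 1.5  0.6]]
plate corners mid [[ 59.1 -19.5]
 [ 18.   59.1]
 [-19.7 -60.6]]
```

servo_tool --motion '[{"travel":[-0.002,-0.005,0.05],"rot":[0,0,0],"hand":0},{"travel":[0,0,0.05],"rot":[0,0,0],"hand":0},{"travel":[0,0,0.04],"rot":[0,0,0],"hand":0},{"travel":[0,0,0.015],"rot":[0,0,0],"hand":0},{"travel":[0,0,0.008],"rot":[0,0,0],"hand":0},{"travel":[0,0,0],"rot":[0,0,0],"hand":0},{"travel":[0,0,0],"rot":[0,0,0],"hand":0}]'

```text
clock: 24.47
position: [604.8, -33.4, 11.2]
ee_rot: [0.793, -0.609, 0.0, -0.0]
contact_force: [0.3, -0.1, -0.8]
gripper_width: 58.2
grasp_force: 64.5
```

servo_tool --motion '[{"travel":[0,0,0.005],"rot":[0,0,0],"hand":0},{"travel":[0,0,0.005],"rot":[0,0,0],"hand":0},{"travel":[0,0,0],"rot":[0,0,0],"hand":0},{"travel":[0,0,0],"rot":[0,0,0],"hand":0}]'

```text
clock: 24.8
position: [604.9, -33.2, 9.3]
ee_rot: [0.793, -0.609, 0.001, -0.0]
contact_force: [-0.4, 0.6, 5.2]
gripper_width: 58.2
grasp_force: 65.3
```

Contact. Release, rise and back off for a final look.

servo_tool --motion '[{"travel":[0,0,0],"rot":[0,0,0],"hand":0.8},{"travel":[0,0,0],"rot":[0,0,0],"hand":1},{"travel":[0,0,0],"rot":[0,0,0],"hand":1},{"travel":[0,0,0],"rot":[0,0,0],"hand":1},{"travel":[0,0,-0.06],"rot":[0,0,0],"hand":1},{"travel":[0,0,-0.12],"rot":[0,0,0],"hand":1},{"travel":[0,0,-0.15],"rot":[0,0,0],"hand":1},{"travel":[0,0,-0.15],"rot":[0,0,0],"hand":1},{"travel":[0,0,-0.15],"rot":[0,0,0],"hand":1},{"travel":[0,0,-0.15],"rot":[0,0,0],"hand":1}]'

```text
clock: 25.63
position: [603.9, -33.4, 204.9]
ee_rot: [0.793, -0.609, -0.0, 0.0]
contact_force: [1.5, 0.4, -0.5]
gripper_width: 85.5
grasp_force: 0.0
```

servo_tool --motion '[{"travel":[0,0,-0.15],"rot":[0,0,0],"hand":1},{"travel":[0,0,-0.15],"rot":[0,0,0],"hand":1},{"travel":[0,0,-0.15],"rot":[0,0,0],"hand":1},{"travel":[0,0,0],"rot":[0,0,0],"hand":1},{"travel":[0,0,0],"rot":[0,0,0],"hand":1},{"travel":[0,0,0],"rot":[0,0,0],"hand":1},{"travel":[0,0,0],"rot":[0,0,0],"hand":1}]'

```text
clock: 26.22
position: [603.6, -33.3, 313.8]
ee_rot: [0.793, -0.609, -0.001, 0.001]
contact_force: [-0.7, 0.1, -0.5]
gripper_width: 85.4
grasp_force: 0.0
```

Run:
```python
from m import *
im,d,C=shot("w14");K,R,o=C;print(o.round())
v,u=np.mgrid[:480,:640];D=np.stack([(u-K[0,2])/K[0,0],(v-K[1,2])/K[1,1],u*0+1],-1)@R.T
W=o+D*d[...,None];Z=W[...,2]
for n,q,ex in(("box",(580,142),25),("tin",(568,-218),31),("batt",(594.7,316.4),20),("tape",(604,-34),25)):
    r=np.hypot(W[...,0]-q[0],W[...,1]-q[1])
    s=(r<12) if n!="tape" else (r>18)&(r<29)
    zz=Z[s&(d>0)];print(n,ex,len(zz),np.percentile(zz,[5,50,95]).round(1) if len(zz) else None)
shot("s14","scene")
```

```text
[ 624. -109.  457.]
box 25 299 [25.  26.3 27.6]
tin 31 265 [29.8 31.3 32.7]
batt 20 222 [19.8 21.1 22.2]
tape 25 2615 [ 24.6  26.8 399.1]
```

View pics/w14.png

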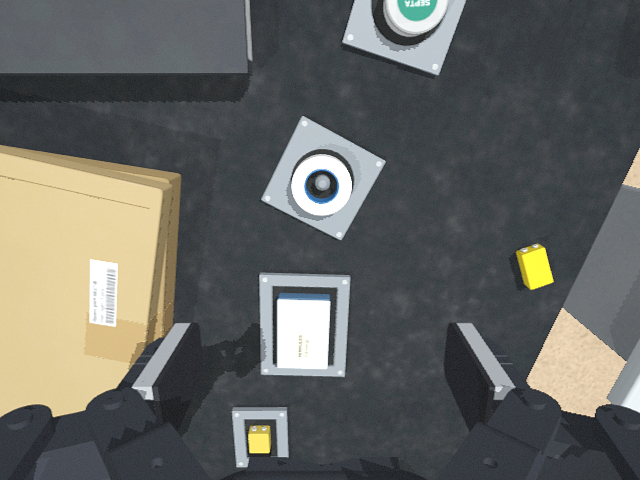

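View pics/s14.png

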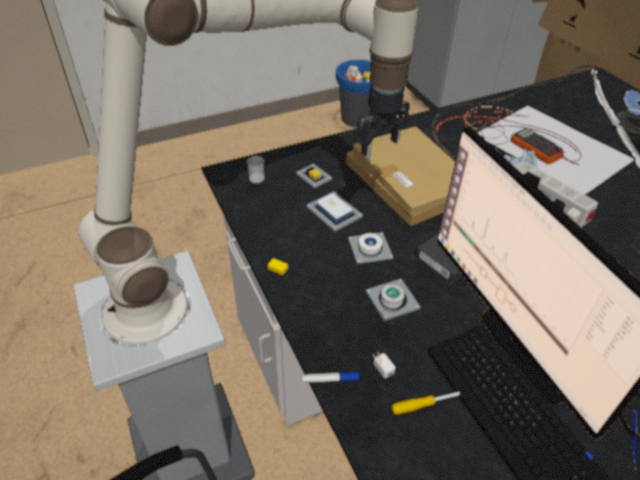

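The wrist view shows every item in its holder: tape over the post (322,184), box (303,330), battery (260,440), tin (412,15). Their top heights match the seated values. The scene view shows the beaker (256,170) and charger (384,365) where they started.

```bash
python3 -c "
from bench import job_done
print(job_done())"
```

```text
the job is handed in; nothing more can be done
None
```

I put all four supplies in their holders, fully down and the right way up. The beaker and charger were left alone, and I handed the job in at about 26 s of the 112 s limit.

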